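# Switch on the hotplate with its recessed knob

## Task

Switch the plate under the lidded saucepan to full heat: reach into the well in front of that plate, push its knob down to free the latch, turn it clockwise until you feel it against its end stop, and let it spring back up. Be gentle: do not force the knob against its latch, its stop or its bottom, do not lean on the hotplate, and leave the other knob in OFF and the pans, tin, bottle and cup where they are.

Things in the scene. Friction and masses are not known exactly. Their poses are not given: they have to be found in the camera images.
- hob: twin electric hotplate, a flat aluminium box 400 (x) by 520 (y) by 80 tall, fixed; origin at the centre of its underside on the table, x from the robot's side to the far side, y to the robot's left, z up. Two round black cooking plates on its deck at x +75, y +130 (left) and y -130 (right); in front of each, at x -135, y +130 and y -130, the well with that plate's knob.
- grip_l (a point): centre of the top of the left knob's grip bar; moves with the knob. Black bar 42 long (x; white pointer mark at +x), 16 wide (y; grip across it), 44 tall (z up), on a round skirt 48 across, its top 44 below this point. It stands in the middle of a round well 91 across: rim (the deck) 4 above this point, floor 62 below. Fingers must be part-closed, about 36 apart, to go in beside it.
- grip_r (a point): centre of the top of the right knob's grip bar; moves with the knob. Black bar 42 long (x; white pointer mark at +x), 16 wide (y; grip across it), 44 tall (z up), on a round skirt 48 across, its top 44 below this point. It stands in the middle of a round well 91 across: rim (the deck) 4 above this point, floor 62 below. Fingers must be part-closed, about 36 apart, to go in beside it.
- knob_l (a joint): turn of the left knob, rad: 0 to 0.08 in OFF, grows clockwise seen from above. Up, it is blocked by a latch at about 0.12; pushed down 3.5 mm or more it turns past, and must stay down until 0.75. Light friction, 0.05 N m. The hard end stop (full heat) is hidden, differs each time and lies somewhere in 0.95 to 1.4: feel for a steep rise of the moment; 0.1 to 0.25 N m is plenty.
- plunger_l (a joint): how far the left knob is pushed down, m: 0 up, bottom at 0.0055. The spring needs 4 N to start and about 7 N at the bottom, and lifts the knob again when let go.
- latch_l: steel piece hidden under the left knob's skirt with its latch post (18 from the axis) and its bottom; fixed, cannot be seen or touched; origin on the knob's axis, 65.5 below the rim. It bears at most 25 N from the knob: 0.45 N m of turning, or 25 N beyond the spring's force when pushed down.
- stop_l: steel hub hidden under the left knob's skirt that carries the end stop, 18 from the axis at an angle that this pose does not tell; fixed, cannot be seen or touched; origin on the knob's axis, 65.5 below the rim. It bears at most 25 N, that is 0.45 N m of turning.
- knob_r (a joint): turn of the right knob, rad: 0 to 0.08 in OFF, grows clockwise seen from above. Up, it is blocked by a latch at about 0.12; pushed down 3.5 mm or more it turns past, and must stay down until 0.75. Light friction, 0.05 N m. The hard end stop (full heat) is hidden, differs each time and lies somewhere in 0.95 to 1.4: feel for a steep rise of the moment; 0.1 to 0.25 N m is plenty.
- plunger_r (a joint): how far the right knob is pushed down, m: 0 up, bottom at 0.0055. The spring needs 4 N to start and about 7 N at the bottom, and lifts the knob again when let go.
- latch_r: steel piece hidden under the right knob's skirt with its latch post (18 from the axis) and its bottom; fixed, cannot be seen or touched; origin on the knob's axis, 65.5 below the rim. It bears at most 25 N from the knob: 0.45 N m of turning, or 25 N beyond the spring's force when pushed down.
- stop_r: steel hub hidden under the right knob's skirt that carries the end stop, 18 from the axis at an angle that this pose does not tell; fixed, cannot be seen or touched; origin on the knob's axis, 65.5 below the rim. It bears at most 25 N, that is 0.45 N m of turning.
- pot_center (a point): lidded steel saucepan, 168 across, 96 tall with its black lid knob, two small side handles; the point is at its centre 45 above its underside. It stands on one of the two plates (the left one if its y in the hotplate's frame is positive).
- bowl: open steel mixing bowl, 170 across the rim, 60 tall, standing on the other plate; origin at the centre of its underside. Leave alone.
- spice: small dark steel spice tin, 38 across, 68 tall, on the hotplate's deck between the two wells; origin under its centre. Leave alone.
- squeeze: white squeeze bottle, 58 across, 170 tall, left of the hotplate; origin under its centre. Leave alone.
- cup: white ceramic cup, 68 across, 100 tall, right of the hotplate; origin under its centre. Leave alone.
There are look-alikes about, which are no part of the job. Leave any blue or red look-alike of the part that bears pot_center alone.

How it is judged:
By the outcome, as a careful person would: the job done as asked, in the order asked, and still so for the second after the job is handed in, with the robot touching nothing.
It also fails if it takes over 67 s, if anything falls off the work surface, if the arm or the gripper's body presses on something with over 40 N, if the wrist force passes 120 N, or if a joint passes its speed limit or range.

## Robot

A 6-joint arm with a two-finger parallel gripper is mounted at the origin on the work surface. World frame = base frame: x ahead of the robot, y to its left, z up, the work surface at z = 0. Lengths are in mm, angles in rad, forces in N, time in s.
With the tool pointing down it reaches from about 250 to 775 mm from the base axis. Payload 4 kg.
Tool frame: the origin (TCP) lies midway between the tips of the shut fingers; the grasp point (between the pads) lies 19 mm behind it; z points along the fingers, y is the direction in which the jaws open and shut (so a half turn about z gives the same grasp; the last joint's range is limited). The gripper opens to 85 mm and grips with 20 to 120 N. Pads are 22 mm wide; open, the fingers measure 114 mm over their backs; the gripper's body (76 mm by 85 mm) begins 54 mm behind the grasp point. The pads swing forward as they close: fully open they stand 13 mm farther back than shut.
Start: joints at [-1.24, 0.087, 1.371, -0, 1.684, -0.103], TCP at [231.176, -499.074, 231.341] pointing down, gripper open.
Joint ranges: [-3.1, 3.1], [-0.76, 2.03], [0.27, 2.55], [-1.08, 4.22], [0.17, 2.65], [-2.57, 2.57]. Speed limits (rad/s): [2.79, 2.79, 3.14, 3.14, 3.14, 3.14].

## Interface

Orientations are given as a unit quaternion [x, y, z, w].
In Python, from bench import env gives the robot as it stands. The module is installed in compiled form; this text tells all that it offers.
- The arm moves only by the shell command python3 -m crank 'ROWS'. ROWS is JSON, a list that holds one entry, the list of rows, each a list of 7 numbers: the opening, from 0 (shut) to 1 (fully open), then the shift along the tool's x, y, z in cm, then the turn, a rotation vector about the tool's x, y, z in rad. In form: [[[fingers, tx, ty, tz, ax, ay, az], ...]]. A call has exactly 8 rows; each row shifts and turns the commanded pose from where the row before left it, along the tool's axes as they then stand; what a row does not reach is not made up. A row lasts 1/10 s, in which the tool goes at most 50 mm and 8.59 degrees, less where a joint would pass 70% of its speed; a pose out of reach is approached as far as the arm can. A call is refused whole if a number of a shift passes 5 or a number of a turn 0.15, either way. A call with a gripper value outside its range is refused whole. The fingers move at their own pace and stop on an object; the grip force is fixed at half the most. Time passes only in rows, so rows that do not move let the fingers close, or fill a call up. It gives the time, the measured TCP pose, the force and the opening at its end, in the units of the state.
- env.get_obs(): the state, without advancing time (a new reading comes with each control period).
- env.capture(name): name is "side" or "top" or "wrist"; returns the picture (480x640x3 uint8, blue, green, red); there is no depth.
- env.camera_params(name): a dict with "camera_matrix" (3x3 intrinsics, pixels), "R" (3x3) and "t" (3): a world point X has camera coordinates R X + t. Camera axes: x right, y down, z forward; pixel columns grow to the right and rows downward; lengths in mm; the calibration is good to about 2 mm. The wrist camera is an equidistant fisheye: a pixel r from the principal point sees the ray r / f radians off the axis. A picture is of the moment at which its call begins: read the wrist's pose just before it. camera_params takes no time and is no camera call; for the wrist camera it gives the pose at the moment of the call.
- env.hand_in(): hands the job in, once; it reports no verdict.
The state is a dict: "time_s": time; "q": joint angles; "joint_velocities": joint speeds; "effort": joint torques, N m; "ee_pos": TCP position; "orientation": TCP orientation; "ft_force": force on the tool from outside, world axes, zero at the start; "wrist_torque": the same for the moment, N m; "gripper_width": finger opening in mm.
Only numpy, scipy, OpenCV 4.12 (cv2) and the standard library are available. Lean on these libraries where they do the work, as an engineer would, in place of code of your own. Each camera call takes 0.05 s, during which the arm holds its last target. There are 200 camera calls.

## Working session

There is one attempt and no reset: what is moved stays moved. The work goes in short steps, Python scripts to look and compute and a shell command to move; the robot and the scene stay as the last step left them, time stands still between calls to the robot, and variables do not carry over. Pictures are saved under pics/ and viewed, about 8 in all and at most 12, crops included, and the job is handed in when it is done.

```bash
mkdir -p pics; python3 - <<'E'
from bench import env
import cv2,numpy as np
for n in("top","side"):
    im=env.capture(n); cv2.imwrite(f"pics/{n}0.png",im)
    p=env.camera_params(n); print(n,{k:np.round(np.array(v),3).tolist() for k,v in p.items()})
o=env.get_obs(); print(o)
E
```

```text
top {'camera_matrix': [[509.225, 0.0, 317.633], [0.0, 509.225, 237.232], [0.0, 0.0, 1.0]], 'R': [[-0.006, -1.0, 0.018], [-0.995, 0.004, -0.104], [0.104, -0.019, -0.994]], 't': [-43.013, 517.422, 1089.819]}
side {'camera_matrix': [[605.151, 0.0, 320.344], [0.0, 605.151, 229.092], [0.0, 0.0, 1.0]], 'R': [[-0.904, -0.428, -0.004], [-0.294, 0.627, -0.721], [0.312, -0.651, -0.692]], 't': [454.839, 235.125, 1056.602]}
{'time_s': 0.1, 'q': array([-1.24005931e+00,  8.79358545e-02,  1.37215002e+00, -7.48526582e-06,
        1.68361012e+00, -1.03073464e-01]), 'joint_velocities': array([-0.00020916, -0.00020325, -0.00252098, -0.00076046,  0.00012315,
       -0.00071906]), 'effort': array([ 2.93752833e-03, -3.53012824e+01, -3.14219606e+01,  1.36937610e-04,
        7.97138287e-03, -1.35986659e-05]), 'ee_pos': array([ 231.03807301, -498.61083644,  230.2024627 ]), 'orientation': array([ 9.76567693e-01,  2.15207889e-01, -1.23150260e-04, -1.04444085e-03]), 'ft_force': array([-0.38880719,  0.12879101, -0.040127  ]), 'wrist_torque': array([-0.02216923,  0.0215243 , -0.00995573]), 'gripper_width': 85.21336318388289}
```

View pics/top0.png

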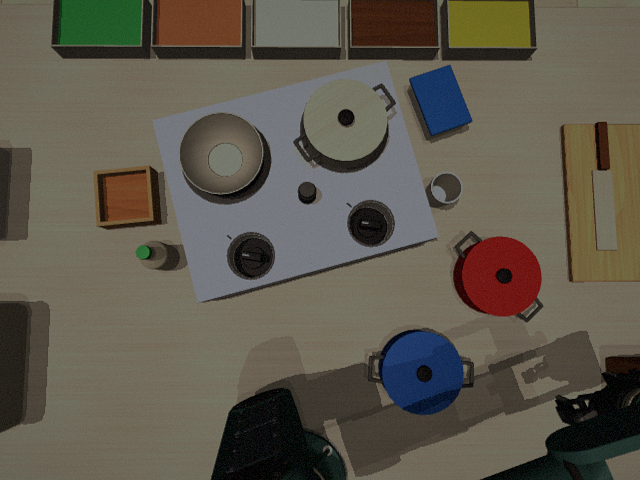

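View pics/side0.png

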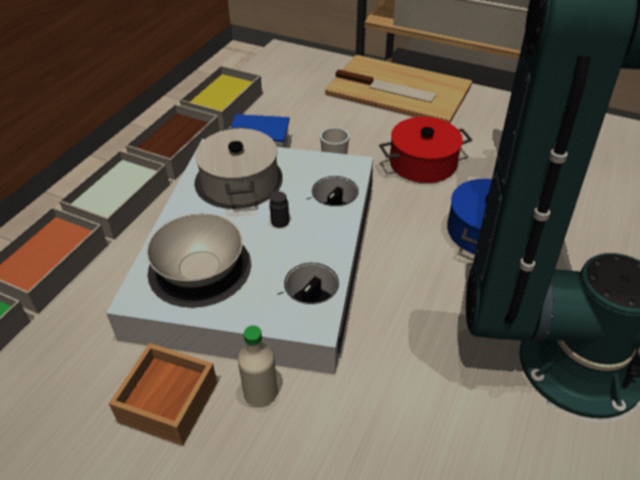

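The top view shows the plain steel lidded pot at (346,117), standing on the right plate. Its knob is in the right well at (371,223).

Things it could be mistaken for:
- Blue pot at (424,372) and red pot at (501,276): look-alikes.
- Left knob at (250,256): belongs to the bowl's plate at (224,153).

I choose the right knob, and next I'll measure it and check it in a close crop.

```bash
cat > h.py <<'E'
from bench import env
import cv2,numpy as np
from scipy.spatial.transform import Rotation as Ro
def ray(n,u,v,z,p=None):
    p=p or env.camera_params(n);K=np.array(p["camera_matrix"]);R=np.array(p["R"]);t=np.array(p["t"])
    x=(u-K[0,2])/K[0,0];y=(v-K[1,2])/K[1,1]
    if n=="wrist":
        r=np.hypot(x,y);d=np.array([np.sin(r)*x/max(r,1e-9),np.sin(r)*y/max(r,1e-9),np.cos(r)])
    else:d=np.array([x,y,1])
    C=-R.T@t;d=R.T@d;return C+d*(z-C[2])/d[2]
E
python3 - <<'E'
from h import *
im=cv2.imread("pics/top0.png")
hsv=cv2.cvtColor(im,cv2.COLOR_BGR2HSV)
# deck mask: bluish grey
b=im[...,0].astype(int)-im[...,2]; m=((b>5)&(im[...,0]>80)).astype(np.uint8)*255
m=cv2.morphologyEx(m,cv2.MORPH_OPEN,np.ones((3,3)))
cs,_=cv2.findContours(m[:,140:450].copy(),cv2.RETR_CCOMP,cv2.CHAIN_APPROX_NONE)
for c in cs:
    if cv2.contourArea(c)<800: continue
    c=c+np.array([140,0]); e=cv2.fitEllipse(c); print(cv2.contourArea(c),np.round(e[0],1),np.round(e[1],1), ray("top",*e[0],80).round(1))
    if cv2.contourArea(c)>20000:
        bx=cv2.boxPoints(cv2.minAreaRect(c)); print([(q.round(),ray("top",*q,80).round(1)) for q in bx])
cv2.imwrite("pics/c1.png",np.hstack([cv2.resize(im[180:300,x:x+80],None,fx=5,fy=5,interpolation=cv2.INTER_CUBIC) for x in(210,331)]))
E
```

```text
3894.5 [416.4 367.5] [64.6 77.8] [ 243.2 -244.9   80. ]
36556.0 [283.  189.8] [205.8 280.1] [612.5  27.5  80. ]
[(array([150., 121.], dtype=float32), array([762.6, 309.9,  80. ])), (array([392.,  58.], dtype=float32), array([ 902.8, -208.4,   80. ])), (array([439., 239.], dtype=float32), array([ 505.9, -298.8,   80. ])), (array([197., 302.], dtype=float32), array([379. , 203.3,  80. ]))]
1912.0 [249.9 254.9] [48.5 51.4] [475.3  96.2  80. ]
1848.5 [370.  222.6] [47.1 51.2] [ 542.1 -155.    80. ]
6934.0 [224.1 157.7] [91.6 96.6] [681.9 152.1  80. ]
1780.0 [433.8  94.9] [37. 72.] [ 820.  -297.9   80. ]
```

View pics/c1.png

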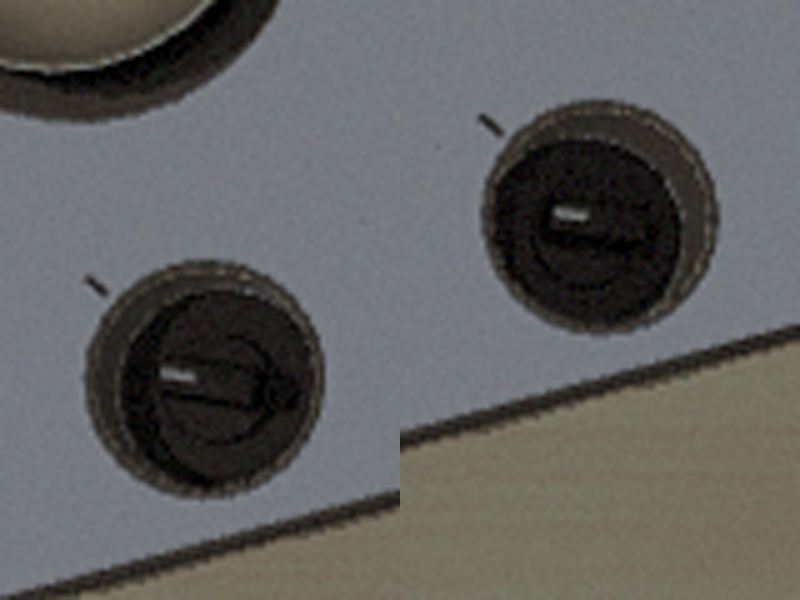

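The right knob's well is near world (542,-155). Its bar points about heading 83° and the white mark is on the image-left side. In the top view the white mark is a short stripe at about (364,222). I'll go above it and take a closer look.

```bash
python3 -m crank '[[[1,2.6,-1.1,0,0,0,0],[1,2.6,-1.1,0,0,0,0],[1,2.6,-1.1,0,0,0,0],[1,2.6,-1.1,0,0,0,0],[1,2.6,-1.1,0,0,0,0],[1,2.6,-1.1,0,0,0,0],[1,2.6,-1.1,0,0,0,0],[1,2.6,-1.1,0,0,0,0]]]'
python3 -m crank '[[[1,2.7,-1.2,0,0,0,0],[1,2.7,-1.2,0,0,0,0],[1,2.7,-1.2,0,0,0,0],[1,2.7,-1.2,0,0,0,0],[1,2.7,-1.2,0,0,0,0],[1,2.7,-1.2,0,0,0,0],[1,2.7,-1.2,0,0,0,0],[1,2.7,-1.2,0,0,0,0]]]'
python3 -m crank '[[[1,0,0,0,0,0,-0.14],[1,0,0,0,0,0,-0.14],[1,0,0,0,0,0,-0.14],[1,0,0,0,0,0,-0.14],[1,0,0,0,0,0,-0.14],[1,0,0,0,0,0,-0.14],[1,0,0,0,0,0,-0.14],[1,0,0,0,0,0,0]]]'
python3 - <<'E'
from h import *
p=env.camera_params("wrist");o=env.get_obs()
im=env.capture("wrist");cv2.imwrite("pics/w1.png",im)
import pickle;pickle.dump((p,o),open("w1.pkl","wb"))
print(o["ee_pos"],Ro.from_quat(o["orientation"]).as_matrix().round(3).tolist(),o["ft_force"],o["wrist_torque"])
print({k:np.round(np.array(v),3).tolist() for k,v in p.items()})
E
```

```text
time_s: 0.9
ee_pos: [383.4, -330.6, 230.7]
orientation: [0.977, 0.215, -0.0, -0.0]
ft_force: [0.4, -0.2, 0.0]
gripper_width: 85.2
time_s: 1.7
ee_pos: [539.0, -152.8, 230.6]
orientation: [0.977, 0.215, -0.001, -0.0]
ft_force: [0.5, -0.9, 0.2]
gripper_width: 85.1
time_s: 2.5
ee_pos: [538.3, -153.8, 230.6]
orientation: [0.76, 0.649, -0.0, -0.001]
ft_force: [-0.7, -0.2, -0.6]
gripper_width: 84.9
[ 538.31190716 -153.79429297  230.6495485 ] [[0.157, 0.988, -0.001], [0.988, -0.157, 0.0], [0.0, -0.001, -1.0]] [-0.65070423 -0.21431061 -0.6247251 ] [ 0.02094179 -0.0237936   0.01500427]
{'camera_matrix': [[371.648, 0.0, 316.84], [0.0, 371.648, 241.637], [0.0, 0.0, 1.0]], 'R': [[0.988, -0.158, -0.001], [-0.151, -0.949, 0.276], [-0.044, -0.273, -0.961]], 't': [-555.818, -100.053, 359.142]}
```

View pics/w1.png

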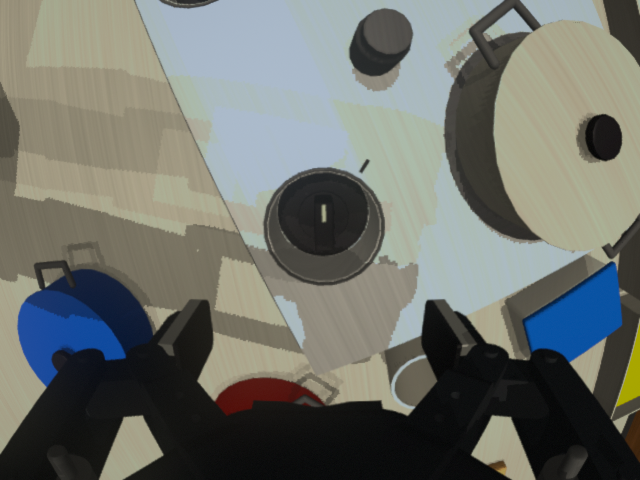

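The close view shows the steel lidded pot's near well with the black bar, with its white mark at (324,212). The bar lies almost along the image vertical. I'll zoom in to get the bar's outline and the rim.

```bash
python3 - <<'E'
from h import *
im=cv2.imread("pics/w1.png")
c=cv2.resize(im[155:295,255:395],None,fx=4.2,fy=4.2,interpolation=cv2.INTER_CUBIC)
c=np.clip(c.astype(float)*2.5,0,255).astype(np.uint8)
for k in range(0,140,20): cv2.putText(c,str(255+k),(int(k*4.2),10),0,.35,(0,0,255));cv2.putText(c,str(155+k),(0,int(k*4.2)+4),0,.35,(0,0,255))
cv2.imwrite("pics/w1c.png",c)
E
```

```text
(no output)
```

View pics/w1c.png

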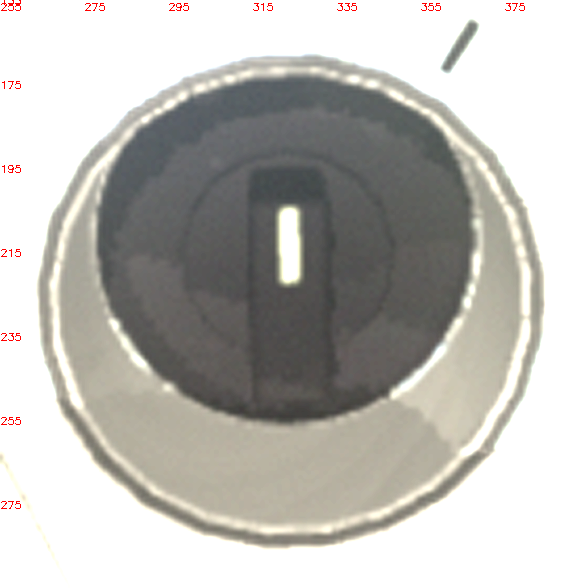

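```bash
python3 - <<'E'
from h import *
import pickle
p,o=pickle.load(open("w1.pkl","rb"))
s=lambda x,y:(255+(x+.5)/4.2-.5,155+(y+.5)/4.2-.5)
def P(x,y,z):return ray("wrist",*s(x,y),z,p)
pts={k:P(*v) for k,v in dict(tl=(248,203,76),tr=(328,203,76),bl=(252,390,76),br=(333,390,76),mt=(289,207,76),mb=(290,283,76),tick0=(447,68,80),tick1=(475,24,80)).items()}
for k,v in pts.items():print(k,v.round(1))
c=sum(pts[k] for k in("tl","tr","bl","br"))/4;print("bar centre",c, np.linalg.norm(pts["tl"]-pts["bl"]),np.linalg.norm(pts["tl"]-pts["tr"]))
d=pts["tl"]+pts["tr"]-pts["bl"]-pts["br"];print("heading",np.degrees(np.arctan2(d[1],d[0])))
m=pts["mt"]-pts["mb"];print("mark heading",np.degrees(np.arctan2(m[1],m[0])))
rim=[P(x,y,80) for x,y in((40,300),(543,300),(290,55),(290,547))];print("rim",[r.round(1) for r in rim],sum(rim)/4, (rim[0]+rim[1])/2,(rim[2]+rim[3])/2)
R=Ro.from_quat(o["orientation"]).as_matrix();print("tool shift",R.T@(c-o["ee_pos"]),"tool x heading",np.degrees(np.arctan2(R[1,0],R[0,0])))
E
```

```text
tl [ 538.6 -136.2   76. ]
tr [ 553.8 -138.6   76. ]
bl [ 533.3 -173.5   76. ]
br [ 549.2 -176.    76. ]
mt [ 546.2 -138.2   76. ]
mb [ 544.1 -153.1   76. ]
tick0 [ 579.8 -115.7   80. ]
tick1 [ 586.2 -108.2   80. ]
bar centre [ 543.72792404 -156.05551321   76.        ] 37.62995492821649 15.414490969326001
heading 82.53948404243062
mark heading 81.90683266061922
rim [array([ 495.8, -147.8,   80. ]), array([ 592.4, -163.1,   80. ]), array([ 550.9, -108.9,   80. ]), array([ 535.9, -206.3,   80. ])] [ 543.76291937 -156.52770038   80.        ] [ 544.12576099 -155.46326172   80.        ] [ 543.40007774 -157.59213905   80.        ]
tool shift [ -1.414174     5.88871385 154.64233692] tool x heading 80.98993798996332
```

```bash
python3 -m crank '[[[0.42,-0.1,0.3,1.5,0,0,-0.023],[0.42,-0.1,0.3,1.5,0,0,0],[0.42,0,0,1.5,0,0,0],[0.42,0,0,1.5,0,0,0],[0.42,0,0,1.5,0,0,0],[0.42,0,0,1.5,0,0,0],[0.42,0,0,1.5,0,0,0],[0.42,0,0,1.5,0,0,0]]]'
python3 -m crank '[[[0.42,0,0,0.5,0,0,0],[0.42,0,0,0,0,0,0],[0.42,0,0,0,0,0,0],[0.42,0,0,0,0,0,0],[0.42,0,0,0,0,0,0],[0.42,0,0,0,0,0,0],[0.42,0,0,0,0,0,0],[0.42,0,0,0,0,0,0]]]'
python3 - <<'E'
from h import *
p=env.camera_params("wrist");o=env.get_obs()
im=env.capture("wrist");im=np.clip(im.astype(float)*2,0,255).astype(np.uint8);cv2.imwrite("pics/w2.png",im)
import pickle;pickle.dump((p,o),open("w2.pkl","wb"))
R=Ro.from_quat(o["orientation"]).as_matrix()
print(o["ee_pos"],"heading",np.degrees(np.arctan2(R[1,0],R[0,0])),R[:,2],o["ft_force"],o["wrist_torque"],o["gripper_width"])
print(R.T@(np.array([543.7,-156.8,42])-o["ee_pos"]))
E
```

```text
time_s: 3.35
ee_pos: [544.1, -156.7, 110.1]
orientation: [0.753, 0.658, -0.0, 0.0]
ft_force: [0.3, 0.2, -0.3]
gripper_width: 35.8
time_s: 4.15
ee_pos: [544.3, -156.8, 106.5]
orientation: [0.753, 0.658, 0.0, 0.0]
ft_force: [-0.2, -0.7, -0.4]
gripper_width: 35.8
[ 544.27943861 -156.80124227  106.49383521] heading 82.32118594277689 [ 3.31817668e-04 -2.09614512e-04 -9.99999923e-01] [-0.15422688 -0.69285221 -0.38531723] [ 0.06005607 -0.01450091  0.0435086 ] 35.82289485742761
[-0.06565518 -0.59742323 64.49363772]
```

View pics/w2.png

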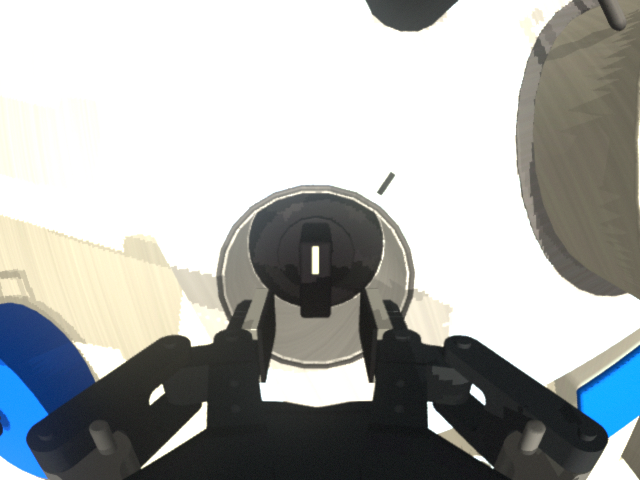

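The view shows the part-closed fingers straddling the bar (x 301–330). The rim spans x 218–414 and y 185–366. I'll check the centring numerically.

```bash
python3 - <<'E'
from h import *
import pickle
p,o=pickle.load(open("w2.pkl","rb"))
R=Ro.from_quat(o["orientation"]).as_matrix()
T=lambda u,v,z:R.T@(ray("wrist",u,v,z,p)-o["ee_pos"])
for k,a in dict(rimL=(218,276,80),rimR=(413.5,276,80),rimT=(316,185,80),rimB=(316,366.5,80),barTL=(301,242,76),barTR=(330,242,76),barBL=(301,306,76),barBR=(331,306,76),barB2=(316,317,76),markT=(315,246,76),markB=(315.5,276,76)).items():print(k,T(*a).round(1))
E
```

```text
rimL [  4.  -49.1  26.5]
rimR [ 3.8 48.2 26.5]
rimT [48.5 -0.2 26.5]
rimB [-49.1  -0.4  26.5]
barTL [20.4 -7.5 30.5]
barTR [20.3  6.5 30.5]
barBL [-13.8  -8.   30.5]
barBR [-13.9   7.4  30.5]
barB2 [-20.2  -0.3  30.5]
markT [18.3 -0.7 30.5]
markB [ 2.8 -0.5 30.5]
```

It's centred within about 0.5 mm, so I'll descend into the well.

```bash
python3 -m crank '[[[0.42,0,-0.05,0.5,0,0,0],[0.42,0,0,0.5,0,0,0],[0.42,0,0,0.5,0,0,0],[0.42,0,0,0.5,0,0,0],[0.42,0,0,0.5,0,0,0],[0.42,0,0,0.5,0,0,0],[0.42,0,0,0.4,0,0,0],[0.42,0,0,0.2,0,0,0]]]'
python3 -m crank '[[[0.42,0,0,0.5,0,0,0],[0.42,0,0,0.5,0,0,0],[0.42,0,0,0.5,0,0,0],[0.42,0,0,0.5,0,0,0],[0.42,0,0,0.5,0,0,0],[0.42,0,0,0.3,0,0,0],[0.42,0,0,0,0,0,0],[0.42,0,0,0,0,0,0]]]'
```

```text
time_s: 5.0
ee_pos: [543.5, -156.6, 69.7]
orientation: [0.753, 0.658, -0.0, -0.0]
ft_force: [0.4, -0.1, 1.0]
gripper_width: 35.8
time_s: 5.8
ee_pos: [543.8, -156.7, 42.4]
orientation: [0.753, 0.658, 0.0, 0.0]
ft_force: [-0.8, 0.6, 0.4]
gripper_width: 36.0
```

```bash
python3 -m crank '[[[0.3,0,0,0,0,0,0],[0.25,0,0,0,0,0,0],[0.2,0,0,0,0,0,0],[0.15,0,0,0,0,0,0],[0.1,0,0,0,0,0,0],[0.1,0,0,0,0,0,0],[0.1,0,0,0,0,0,0],[0.1,0,0,0,0,0,0]]]'
python3 - <<'E'
from h import *
o=env.get_obs();print(o["ee_pos"],o["ft_force"],o["wrist_torque"],o["gripper_width"])
E
```

```text
time_s: 6.6
ee_pos: [543.6, -156.7, 42.5]
orientation: [0.753, 0.658, -0.0, -0.0]
ft_force: [-2.9, 0.8, 3.5]
gripper_width: 15.5
[ 543.57246355 -156.71133985   42.4549377 ] [-2.86778073  0.81587199  3.53881576] [ 0.04250534  0.40469831 -0.01565955] 15.52177157651174
```

```bash
python3 -m crank '[[[0.1,0,0,0.05,0,0,0],[0.1,0,0,0.05,0,0,0],[0.1,0,0,0.05,0,0,0],[0.1,0,0,0.05,0,0,0],[0.1,0,0,0.05,0,0,0],[0.1,0,0,0.05,0,0,0],[0.1,0,0,0,0,0,0],[0.1,0,0,0,0,0,0]]]'
python3 - <<'E'
from h import *
o=env.get_obs();print(o["ee_pos"],o["ft_force"],o["wrist_torque"],o["gripper_width"])
E
```

```text
time_s: 7.4
ee_pos: [543.6, -156.7, 39.4]
orientation: [0.753, 0.658, -0.0, -0.0]
ft_force: [-3.6, 0.1, 5.2]
gripper_width: 15.3
[ 543.59927549 -156.7142407    39.35139004] [-3.61186505  0.14603971  5.15311577] [0.10973061 0.67490089 0.0303376 ] 15.291723748369108
```

```bash
python3 -m crank '[[[0.1,0,0,0.05,0,0,0],[0.1,0,0,0.05,0,0,0],[0.1,0,0,0.03,0,0,0],[0.1,0,0,0,0,0,0],[0.1,0,0,0,0,0,0],[0.1,0,0,0,0,0,0],[0.1,0,0,0,0,0,0],[0.1,0,0,0,0,0,0]]]'
python3 - <<'E'
from h import *
o=env.get_obs();print(o["ee_pos"],o["ft_force"],o["wrist_torque"],o["gripper_width"])
E
```

```text
time_s: 8.2
ee_pos: [543.6, -156.7, 38.2]
orientation: [0.753, 0.658, -0.0, -0.0]
ft_force: [-3.6, 0.2, 6.1]
gripper_width: 15.5
[ 543.6475952  -156.70925813   38.18119982] [-3.59329662  0.22742094  6.06959511] [0.08341407 0.72649185 0.03420633] 15.532887512270067
```

The knob is down about 4.3 mm at 6.1 N, which fits the spring. I'll start turning clockwise (+tool z) and watch the moment.

```bash
cat > s.py <<'E'
from h import *
o=env.get_obs();R=Ro.from_quat(o["orientation"]).as_matrix()
print("t",o["time_s"],o["ee_pos"].round(1),"turn",round(float(np.radians(82.32)-np.arctan2(R[1,0],R[0,0])),3),"F",o["ft_force"].round(1),"M",o["wrist_torque"].round(3),o["gripper_width"].round(1))
E
python3 -m crank '[[[0.1,0,0,0,0,0,0.02],[0.1,0,0,0,0,0,0.02],[0.1,0,0,0,0,0,0.03],[0.1,0,0,0,0,0,0.03],[0.1,0,0,0,0,0,0.03],[0.1,0,0,0,0,0,0.03],[0.1,0,0,0,0,0,0.02],[0.1,0,0,0,0,0,0]]]' >/dev/null; python3 s.py
```

```text
Traceback (most recent call last):
  File "s.py", line 3, in <module>
    print("t",o["time_s"],o["ee_pos"].round(1),"turn",round(float(np.radians(82.32)-np.arctan2(R[1,0],R[0,0])),3),"F",o["ft_force"].round(1),"M",o["wrist_torque"].round(3),o["gripper_width"].round(1))
                                                                                                                                                                            ^^^^^^^^^^^^^^^^^^^^^^^^
AttributeError: 'float' object has no attribute 'round'
```

```bash
sed -i 's/o\["gripper_width"\].round(1)/round(o["gripper_width"],1)/' s.py; python3 s.py
```

```text
t 9.0 [ 543.8 -156.8   38.3] turn 0.18 F [-4.2  0.8  5.3] M [ 0.084  0.664 -0.022] 14.8
```

```bash
R='x'; python3 -m crank '[[[0.1,0,0,0,0,0,0.04],[0.1,0,0,0,0,0,0.04],[0.1,0,0,0,0,0,0.04],[0.1,0,0,0,0,0,0.04],[0.1,0,0,0,0,0,0.04],[0.1,0,0,0,0,0,0.04],[0.1,0,0,0,0,0,0.04],[0.1,0,0,0,0,0,0]]]' >/dev/null; python3 s.py;
python3 -m crank '[[[0.1,0,0,0,0,0,0.04],[0.1,0,0,0,0,0,0.04],[0.1,0,0,0,0,0,0.04],[0.1,0,0,0,0,0,0.04],[0.1,0,0,0,0,0,0.04],[0.1,0,0,0,0,0,0.04],[0.1,0,0,0,0,0,0.04],[0.1,0,0,0,0,0,0]]]' >/dev/null; python3 s.py
```

```text
t 9.8 [ 543.9 -156.9   38.3] turn 0.461 F [-4.3  0.4  6.1] M [ 0.041  0.721 -0.052] 15.6
t 10.6 [ 544.  -157.    38.4] turn 0.741 F [-2.7  0.8  5. ] M [-0.046  0.587 -0.074] 14.9
```

```bash
cat >> s.py <<'E'
import sys
if len(sys.argv)>1 and abs(o["wrist_torque"][2]-float(sys.argv[1]))>0.07: sys.exit(1)
E
python3 -m crank '[[[0.1,0,0,0,0,0,0.02],[0.1,0,0,0,0,0,0.02],[0.1,0,0,0,0,0,0.02],[0.1,0,0,0,0,0,0.02],[0.1,0,0,0,0,0,0.01],[0.1,0,0,0,0,0,0],[0.1,0,0,0,0,0,0],[0.1,0,0,0,0,0,0]]]' >/dev/null; python3 s.py -0.07 &&
python3 -m crank '[[[0.1,0,0,0,0,0,0.005],[0.1,0,0,0,0,0,0.005],[0.1,0,0,0,0,0,0.005],[0.1,0,0,0,0,0,0.005],[0.1,0,0,0,0,0,0],[0.1,0,0,0,0,0,0],[0.1,0,0,0,0,0,0],[0.1,0,0,0,0,0,0]]]' >/dev/null; python3 s.py -0.07 &&
python3 -m crank '[[[0.1,0,0,0,0,0,0.005],[0.1,0,0,0,0,0,0.005],[0.1,0,0,0,0,0,0.005],[0.1,0,0,0,0,0,0.005],[0.1,0,0,0,0,0,0],[0.1,0,0,0,0,0,0],[0.1,0,0,0,0,0,0],[0.1,0,0,0,0,0,0]]]' >/dev/null; python3 s.py -0.07
```

```text
t 11.4 [ 544.1 -157.1   38.4] turn 0.83 F [-3.3 -0.2  5.7] M [-0.079  0.578 -0.016] 15.6
t 12.2 [ 544.1 -157.1   38.4] turn 0.85 F [-3.7 -0.   5.5] M [-0.08   0.637  0.046] 15.0
t 12.2 [ 544.1 -157.1   38.4] turn 0.85 F [-3.7 -0.   5.5] M [-0.08   0.637  0.046] 15.0
```

```bash
sed -i 's/>0.07/>0.09/' s.py
python3 -m crank '[[[0.1,0,0,0,0,0,0.005],[0.1,0,0,0,0,0,0.005],[0.1,0,0,0,0,0,0.005],[0.1,0,0,0,0,0,0.005],[0.1,0,0,0,0,0,0],[0.1,0,0,0,0,0,0],[0.1,0,0,0,0,0,0],[0.1,0,0,0,0,0,0]]]' >/dev/null && python3 s.py 0 &&
python3 -m crank '[[[0.1,0,0,0,0,0,0.005],[0.1,0,0,0,0,0,0.005],[0.1,0,0,0,0,0,0.005],[0.1,0,0,0,0,0,0.005],[0.1,0,0,0,0,0,0],[0.1,0,0,0,0,0,0],[0.1,0,0,0,0,0,0],[0.1,0,0,0,0,0,0]]]' >/dev/null && python3 s.py 0 &&
python3 -m crank '[[[0.1,0,0,0,0,0,0.005],[0.1,0,0,0,0,0,0.005],[0.1,0,0,0,0,0,0.005],[0.1,0,0,0,0,0,0.005],[0.1,0,0,0,0,0,0],[0.1,0,0,0,0,0,0],[0.1,0,0,0,0,0,0],[0.1,0,0,0,0,0,0]]]' >/dev/null && python3 s.py 0 &&
python3 -m crank '[[[0.1,0,0,0,0,0,0.005],[0.1,0,0,0,0,0,0.005],[0.1,0,0,0,0,0,0.005],[0.1,0,0,0,0,0,0.005],[0.1,0,0,0,0,0,0],[0.1,0,0,0,0,0,0],[0.1,0,0,0,0,0,0],[0.1,0,0,0,0,0,0]]]' >/dev/null && python3 s.py 0
```

```text
t 13.0 [ 544.1 -157.1   38.5] turn 0.87 F [-3.4 -0.8  5.5] M [-0.118  0.579  0.055] 15.2
t 13.8 [ 544.1 -157.1   38.4] turn 0.89 F [-3.3 -0.2  5.8] M [-0.092  0.533  0.003] 15.3
t 14.6 [ 544.1 -157.1   38.5] turn 0.91 F [-3.6  0.3  4.5] M [-0.056  0.605  0.001] 15.1
t 15.4 [ 544.1 -157.1   38.4] turn 0.93 F [-4.2 -0.4  6.1] M [-0.047  0.608  0.033] 15.4
```

```bash

python3 -m crank '[[[0.1,0,0,0,0,0,0.005],[0.1,0,0,0,0,0,0.005],[0.1,0,0,0,0,0,0.005],[0.1,0,0,0,0,0,0.005],[0.1,0,0,0,0,0,0],[0.1,0,0,0,0,0,0],[0.1,0,0,0,0,0,0],[0.1,0,0,0,0,0,0]]]' >/dev/null && python3 s.py 0 &&
python3 -m crank '[[[0.1,0,0,0,0,0,0.005],[0.1,0,0,0,0,0,0.005],[0.1,0,0,0,0,0,0.005],[0.1,0,0,0,0,0,0.005],[0.1,0,0,0,0,0,0],[0.1,0,0,0,0,0,0],[0.1,0,0,0,0,0,0],[0.1,0,0,0,0,0,0]]]' >/dev/null && python3 s.py 0 &&
python3 -m crank '[[[0.1,0,0,0,0,0,0.005],[0.1,0,0,0,0,0,0.005],[0.1,0,0,0,0,0,0.005],[0.1,0,0,0,0,0,0.005],[0.1,0,0,0,0,0,0],[0.1,0,0,0,0,0,0],[0.1,0,0,0,0,0,0],[0.1,0,0,0,0,0,0]]]' >/dev/null && python3 s.py 0 &&
python3 -m crank '[[[0.1,0,0,0,0,0,0.005],[0.1,0,0,0,0,0,0.005],[0.1,0,0,0,0,0,0.005],[0.1,0,0,0,0,0,0.005],[0.1,0,0,0,0,0,0],[0.1,0,0,0,0,0,0],[0.1,0,0,0,0,0,0],[0.1,0,0,0,0,0,0]]]' >/dev/null && python3 s.py 0 &&
python3 -m crank '[[[0.1,0,0,0,0,0,0.005],[0.1,0,0,0,0,0,0.005],[0.1,0,0,0,0,0,0.005],[0.1,0,0,0,0,0,0.005],[0.1,0,0,0,0,0,0],[0.1,0,0,0,0,0,0],[0.1,0,0,0,0,0,0],[0.1,0,0,0,0,0,0]]]' >/dev/null && python3 s.py 0 &&
python3 -m crank '[[[0.1,0,0,0,0,0,0.005],[0.1,0,0,0,0,0,0.005],[0.1,0,0,0,0,0,0.005],[0.1,0,0,0,0,0,0.005],[0.1,0,0,0,0,0,0],[0.1,0,0,0,0,0,0],[0.1,0,0,0,0,0,0],[0.1,0,0,0,0,0,0]]]' >/dev/null && python3 s.py 0
```

```text
t 16.2 [ 544.1 -157.2   38.5] turn 0.95 F [-3.7 -0.1  5.9] M [-0.082  0.561 -0.042] 15.4
t 17.0 [ 544.1 -157.2   38.4] turn 0.97 F [-2.4  0.2  5.7] M [-0.087  0.66  -0.008] 15.1
t 17.8 [ 544.1 -157.2   38.5] turn 0.99 F [-3.7 -1.8  5.5] M [-0.058  0.638 -0.026] 15.6
t 18.6 [ 544.1 -157.2   38.4] turn 1.01 F [-2.7 -0.4  5.7] M [-0.118  0.566  0.036] 15.4
t 19.4 [ 544.1 -157.2   38.5] turn 1.03 F [-3.3  0.1  6.1] M [-0.134  0.558  0.045] 15.3
t 20.2 [ 544.1 -157.2   38.5] turn 1.05 F [-2.9 -0.8  4.9] M [-0.067  0.614  0.028] 15.4
```

```bash

python3 -m crank '[[[0.1,0,0,0,0,0,0.005],[0.1,0,0,0,0,0,0.005],[0.1,0,0,0,0,0,0.005],[0.1,0,0,0,0,0,0.005],[0.1,0,0,0,0,0,0],[0.1,0,0,0,0,0,0],[0.1,0,0,0,0,0,0],[0.1,0,0,0,0,0,0]]]' >/dev/null && python3 s.py 0 &&
python3 -m crank '[[[0.1,0,0,0,0,0,0.005],[0.1,0,0,0,0,0,0.005],[0.1,0,0,0,0,0,0.005],[0.1,0,0,0,0,0,0.005],[0.1,0,0,0,0,0,0],[0.1,0,0,0,0,0,0],[0.1,0,0,0,0,0,0],[0.1,0,0,0,0,0,0]]]' >/dev/null && python3 s.py 0 &&
python3 -m crank '[[[0.1,0,0,0,0,0,0.005],[0.1,0,0,0,0,0,0.005],[0.1,0,0,0,0,0,0.005],[0.1,0,0,0,0,0,0.005],[0.1,0,0,0,0,0,0],[0.1,0,0,0,0,0,0],[0.1,0,0,0,0,0,0],[0.1,0,0,0,0,0,0]]]' >/dev/null && python3 s.py 0 &&
python3 -m crank '[[[0.1,0,0,0,0,0,0.005],[0.1,0,0,0,0,0,0.005],[0.1,0,0,0,0,0,0.005],[0.1,0,0,0,0,0,0.005],[0.1,0,0,0,0,0,0],[0.1,0,0,0,0,0,0],[0.1,0,0,0,0,0,0],[0.1,0,0,0,0,0,0]]]' >/dev/null && python3 s.py 0 &&
python3 -m crank '[[[0.1,0,0,0,0,0,0.005],[0.1,0,0,0,0,0,0.005],[0.1,0,0,0,0,0,0.005],[0.1,0,0,0,0,0,0.005],[0.1,0,0,0,0,0,0],[0.1,0,0,0,0,0,0],[0.1,0,0,0,0,0,0],[0.1,0,0,0,0,0,0]]]' >/dev/null && python3 s.py 0 &&
python3 -m crank '[[[0.1,0,0,0,0,0,0.005],[0.1,0,0,0,0,0,0.005],[0.1,0,0,0,0,0,0.005],[0.1,0,0,0,0,0,0.005],[0.1,0,0,0,0,0,0],[0.1,0,0,0,0,0,0],[0.1,0,0,0,0,0,0],[0.1,0,0,0,0,0,0]]]' >/dev/null && python3 s.py 0
```

```text
t 21.0 [ 544.1 -157.2   38.5] turn 1.07 F [-3.5  0.   6. ] M [-0.082  0.637  0.063] 15.1
t 21.8 [ 544.2 -157.3   38.5] turn 1.09 F [-3.4  0.2  5.3] M [-0.118  0.553  0.103] 15.2
```

```bash
python3 - <<'E'
from h import *
m=[]
for i in range(8):
    env.capture("side"); m.append(env.get_obs()["wrist_torque"][2])
print(np.round(m,3),np.mean(m))
E
python3 -m crank '[[[0.1,0,0,0,0,0,0.005],[0.1,0,0,0,0,0,0.005],[0.1,0,0,0,0,0,0],[0.1,0,0,0,0,0,0],[0.1,0,0,0,0,0,0],[0.1,0,0,0,0,0,0],[0.1,0,0,0,0,0,0],[0.1,0,0,0,0,0,0]]]' >/dev/null; python3 - <<'E'
from h import *
m=[]
for i in range(8):
    env.capture("side"); m.append(env.get_obs()["wrist_torque"][2])
print(np.round(m,3),np.mean(m))
E
python3 s.py
```

```text
[ 0.018  0.06   0.014 -0.003  0.089  0.066  0.037 -0.011] 0.03390675137324007
[ 0.045  0.057 -0.009  0.035  0.03   0.06   0.03   0.06 ] 0.03849445571463687
t 23.4 [ 544.1 -157.3   38.5] turn 1.1 F [-3.1 -1.   5.8] M [-0.159  0.554  0.06 ] 15.5
```

That was noise: the mean is 0.04, which is friction. I'll carry on with averaged readings.

```bash
cat > s.py <<'E'
from h import *
import sys
m=[]
for i in range(4):
    env.capture("side"); o=env.get_obs(); m.append(o["wrist_torque"][2])
R=Ro.from_quat(o["orientation"]).as_matrix()
print("t",round(o["time_s"],2),o["ee_pos"].round(1),"turn",round(float(np.radians(82.32)-np.arctan2(R[1,0],R[0,0])),3),"F",o["ft_force"].round(1),"Mz",np.mean(m).round(3),np.round(m,2))
sys.exit(int(np.mean(m)>0.085))
E
python3 -m crank '[[[0.1,0,0,0,0,0,0.005],[0.1,0,0,0,0,0,0.005],[0.1,0,0,0,0,0,0.005],[0.1,0,0,0,0,0,0.005],[0.1,0,0,0,0,0,0],[0.1,0,0,0,0,0,0],[0.1,0,0,0,0,0,0],[0.1,0,0,0,0,0,0]]]' >/dev/null && python3 s.py &&
python3 -m crank '[[[0.1,0,0,0,0,0,0.005],[0.1,0,0,0,0,0,0.005],[0.1,0,0,0,0,0,0.005],[0.1,0,0,0,0,0,0.005],[0.1,0,0,0,0,0,0],[0.1,0,0,0,0,0,0],[0.1,0,0,0,0,0,0],[0.1,0,0,0,0,0,0]]]' >/dev/null && python3 s.py &&
python3 -m crank '[[[0.1,0,0,0,0,0,0.005],[0.1,0,0,0,0,0,0.005],[0.1,0,0,0,0,0,0.005],[0.1,0,0,0,0,0,0.005],[0.1,0,0,0,0,0,0],[0.1,0,0,0,0,0,0],[0.1,0,0,0,0,0,0],[0.1,0,0,0,0,0,0]]]' >/dev/null && python3 s.py &&
python3 -m crank '[[[0.1,0,0,0,0,0,0.005],[0.1,0,0,0,0,0,0.005],[0.1,0,0,0,0,0,0.005],[0.1,0,0,0,0,0,0.005],[0.1,0,0,0,0,0,0],[0.1,0,0,0,0,0,0],[0.1,0,0,0,0,0,0],[0.1,0,0,0,0,0,0]]]' >/dev/null && python3 s.py &&
python3 -m crank '[[[0.1,0,0,0,0,0,0.005],[0.1,0,0,0,0,0,0.005],[0.1,0,0,0,0,0,0.005],[0.1,0,0,0,0,0,0.005],[0.1,0,0,0,0,0,0],[0.1,0,0,0,0,0,0],[0.1,0,0,0,0,0,0],[0.1,0,0,0,0,0,0]]]' >/dev/null && python3 s.py
```

```text
t 24.4 [ 544.1 -157.3   38.5] turn 1.12 F [-2.9 -0.   6.6] Mz 0.002 [-0.    0.01 -0.    0.  ]
t 25.4 [ 544.1 -157.3   38.5] turn 1.14 F [-2.8 -0.8  5.4] Mz 0.013 [-0.02  0.07  0.05 -0.04]
t 26.4 [ 544.2 -157.3   38.5] turn 1.16 F [-2.5  0.4  5.5] Mz 0.059 [0.07 0.06 0.04 0.06]
t 27.4 [ 544.2 -157.3   38.5] turn 1.18 F [-3.2 -0.2  5. ] Mz 0.007 [ 0.01  0.04  0.   -0.02]
t 28.4 [ 544.2 -157.3   38.5] turn 1.2 F [-3.8 -0.4  5.3] Mz 0.049 [0.03 0.08 0.04 0.05]
```

```bash

python3 -m crank '[[[0.1,0,0,0,0,0,0.005],[0.1,0,0,0,0,0,0.005],[0.1,0,0,0,0,0,0.005],[0.1,0,0,0,0,0,0.005],[0.1,0,0,0,0,0,0],[0.1,0,0,0,0,0,0],[0.1,0,0,0,0,0,0],[0.1,0,0,0,0,0,0]]]' >/dev/null && python3 s.py &&
python3 -m crank '[[[0.1,0,0,0,0,0,0.005],[0.1,0,0,0,0,0,0.005],[0.1,0,0,0,0,0,0.005],[0.1,0,0,0,0,0,0.005],[0.1,0,0,0,0,0,0],[0.1,0,0,0,0,0,0],[0.1,0,0,0,0,0,0],[0.1,0,0,0,0,0,0]]]' >/dev/null && python3 s.py &&
python3 -m crank '[[[0.1,0,0,0,0,0,0.005],[0.1,0,0,0,0,0,0.005],[0.1,0,0,0,0,0,0.005],[0.1,0,0,0,0,0,0.005],[0.1,0,0,0,0,0,0],[0.1,0,0,0,0,0,0],[0.1,0,0,0,0,0,0],[0.1,0,0,0,0,0,0]]]' >/dev/null && python3 s.py &&
python3 -m crank '[[[0.1,0,0,0,0,0,0.005],[0.1,0,0,0,0,0,0.005],[0.1,0,0,0,0,0,0.005],[0.1,0,0,0,0,0,0.005],[0.1,0,0,0,0,0,0],[0.1,0,0,0,0,0,0],[0.1,0,0,0,0,0,0],[0.1,0,0,0,0,0,0]]]' >/dev/null && python3 s.py &&
python3 -m crank '[[[0.1,0,0,0,0,0,0.005],[0.1,0,0,0,0,0,0.005],[0.1,0,0,0,0,0,0.005],[0.1,0,0,0,0,0,0.005],[0.1,0,0,0,0,0,0],[0.1,0,0,0,0,0,0],[0.1,0,0,0,0,0,0],[0.1,0,0,0,0,0,0]]]' >/dev/null && python3 s.py
```

```text
t 29.4 [ 544.2 -157.3   38.5] turn 1.22 F [-2.5 -1.1  5.2] Mz 0.031 [0.06 0.03 0.01 0.03]
t 30.4 [ 544.2 -157.4   38.5] turn 1.24 F [-2.8 -1.   5.6] Mz 0.031 [0.03 0.06 0.02 0.01]
t 31.4 [ 544.2 -157.4   38.5] turn 1.26 F [-3.2 -0.3  5.3] Mz 0.068 [0.08 0.05 0.1  0.05]
t 32.4 [ 544.2 -157.5   38.5] turn 1.28 F [-2.9 -0.1  4.6] Mz 0.14 [0.13 0.17 0.07 0.19]
```

The moment is rising. I'll take one small extra step to confirm.

```bash

python3 -m crank '[[[0.1,0,0,0,0,0,0.005],[0.1,0,0,0,0,0,0.005],[0.1,0,0,0,0,0,0],[0.1,0,0,0,0,0,0],[0.1,0,0,0,0,0,0],[0.1,0,0,0,0,0,0],[0.1,0,0,0,0,0,0],[0.1,0,0,0,0,0,0]]]' >/dev/null && python3 s.py
```

```text
t 33.4 [ 544.2 -157.5   38.5] turn 1.29 F [-2.5 -0.8  4.8] Mz 0.174 [0.12 0.23 0.16 0.18]
```

The end stop is confirmed: the moment rose 0.03 → 0.07 → 0.14 → 0.17 N m. I'll raise with the knob by about 4.3 mm, open part-way and withdraw.

```bash

python3 -m crank '[[[0.1,0,0,-0.08,0,0,0],[0.1,0,0,-0.08,0,0,0],[0.1,0,0,-0.08,0,0,0],[0.1,0,0,-0.08,0,0,0],[0.1,0,0,-0.08,0,0,0],[0.1,0,0,0,0,0,0],[0.1,0,0,0,0,0,0],[0.1,0,0,0,0,0,0]]]'; python3 s.py
python3 -m crank '[[[0.2,0,0,0,0,0,0],[0.25,0,0,0,0,0,0],[0.3,0,0,0,0,0,0],[0.36,0,0,0,0,0,0],[0.42,0,0,0,0,0,0],[0.42,0,0,0,0,0,0],[0.42,0,0,0,0,0,0],[0.42,0,0,0,0,0,0]]]'; python3 s.py
```

```text
time_s: 34.2
ee_pos: [544.0, -157.4, 42.2]
orientation: [0.997, 0.073, 0.0, 0.001]
ft_force: [-0.2, -5.1, -0.6]
gripper_width: 15.4
t 34.4 [ 544.  -157.4   42.2] turn 1.29 F [-0.4 -5.2 -1.5] Mz 0.179 [0.18 0.15 0.19 0.19]
time_s: 35.2
ee_pos: [543.7, -156.6, 42.0]
orientation: [0.997, 0.073, 0.0, -0.0]
ft_force: [-0.0, 0.1, -0.0]
gripper_width: 35.8
t 35.4 [ 543.7 -156.7   42. ] turn 1.29 F [ 0.6 -0.   0.2] Mz -0.015 [-0.06 -0.    0.03 -0.03]
```

Released with no residual force. Now I'll withdraw straight up and look.

```bash

python3 -m crank '[[[0.42,0,0,-0.5,0,0,0],[0.42,0,0,-1,0,0,0],[0.42,0,0,-1,0,0,0],[0.42,0,0,-1,0,0,0],[0.42,0,0,-1,0,0,0],[0.42,0,0,-1,0,0,0],[0.42,0,0,-1,0,0,0],[0.42,0,0,-1,0,0,0]]]'
python3 -m crank '[[[0.42,0,0,-2,0,0,0],[0.42,0,0,-2,0,0,0],[0.42,0,0,-2,0,0,0],[0.42,0,0,-2,0,0,0],[0.42,0,0,-2,0,0,0],[0.42,0,0,-1,0,0,0],[0.42,0,0,0,0,0,0],[0.42,0,0,0,0,0,0]]]'
python3 - <<'E'
from h import *
import pickle
p=env.camera_params("wrist");o=env.get_obs();im=env.capture("wrist");pickle.dump((p,o),open("w3.pkl","wb"))
cv2.imwrite("pics/w3.png",np.clip(im.astype(float)*1.8,0,255).astype(np.uint8)); cv2.imwrite("pics/top1.png",env.capture("top"))
print(p["R"])
E
```

```text
time_s: 36.2
ee_pos: [543.7, -156.7, 118.0]
orientation: [0.997, 0.073, 0.0, 0.0]
ft_force: [0.2, 0.6, 0.4]
gripper_width: 35.9
time_s: 37.0
ee_pos: [543.5, -156.6, 226.3]
orientation: [0.997, 0.073, -0.0, -0.0]
ft_force: [0.4, 0.2, -1.2]
gripper_width: 35.8
[[ 1.45334371e-01 -9.89382594e-01  5.79455698e-05]
 [-9.50893194e-01 -1.39664331e-01  2.76217321e-01]
 [-2.73276516e-01 -4.01989705e-02 -9.61095203e-01]]
```

View pics/w3.png

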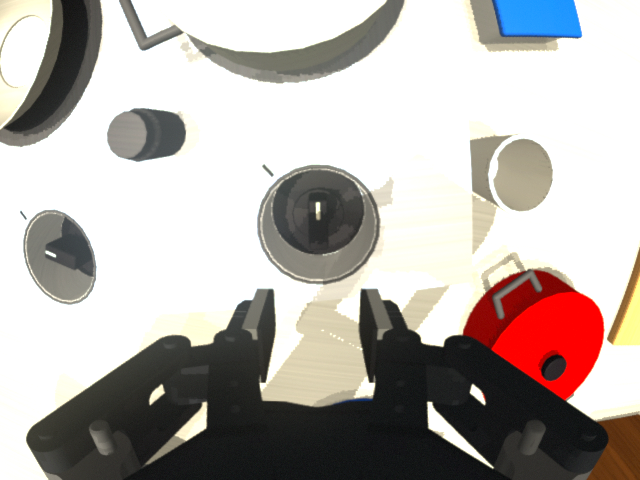

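View pics/top1.png

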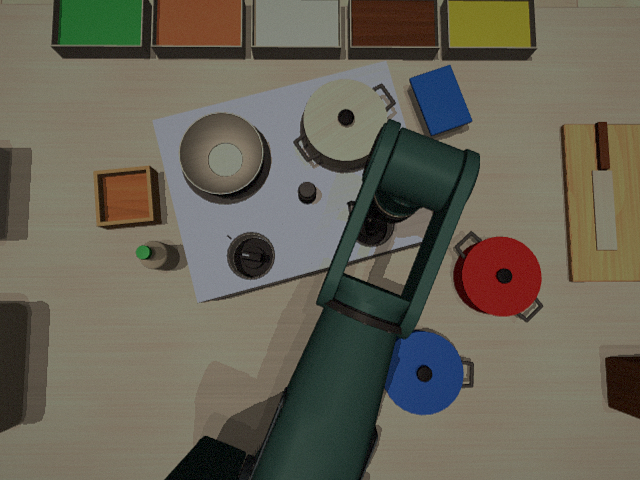

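The wrist view shows the bar still aligned with the jaws and its mark at (318,210), so the knob stayed turned by about 1.28 rad. In the top view the pots, bowl, tin, bottle, cup and left knob look unmoved. The gripper is 146 mm clear of the deck.

```bash
python3 - <<'E'
from bench import env
o=env.get_obs();print(o["time_s"],o["ft_force"]);print(env.hand_in())
E
```

```text
37.1 [-0.38714628  0.21429661  0.13447903]
the job is handed in; nothing more can be done
None
```

The right plate, under the steel lidded saucepan, is switched to full heat, and I handed the job in at 37.1 s of the allowed 67 s.

- **Knob:** I gripped the right knob, pushed it down about 4.3 mm (about 6 N) and turned it clockwise. The moment rose from about 0.03 to 0.17 N m at 1.29 rad, which I took as the end stop. I then let it up, opened the fingers and withdrew straight up.
- **Final checks:** The wrist picture shows the bar still at the turned angle. In the top view the pots, bowl, tin, bottle, cup and left knob look unmoved. The wrist force is about zero with the gripper well clear of the hotplate.
- **False alarm:** One moment reading of 0.10 N m at 1.09 rad turned out to be sensor noise. I averaged the readings after that.
- **Not measured:** I did not measure how far the knob came back up. I infer it sprang up because the downward force was gone after I raised the gripper and opened it.

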